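# Brace the square jar and unscrew its cap

## Robot

A 6-joint arm with a two-finger parallel gripper is mounted at the origin on a cart in front of the work surface, level with it; the furniture and walls round the work are solid. World frame = base frame: x ahead of the robot, y to its left, z up, the work surface at z = 0. Lengths are in mm, angles in rad, forces in N, time in s.
With the tool pointing down it reaches from about 400 to 925 mm from the base axis. Payload 12.5 kg.
Tool frame: the origin (TCP) lies at the very end of the fingers, on their centre line; the grasp point (between the pads) lies 19 mm behind it; z points along the fingers, y is the direction in which the jaws open and shut (so a half turn about z gives the same grasp; the last joint's range is limited). The gripper opens to 95 mm and grips with 3 to 60 N. Pads are 20 mm wide; open, the fingers measure 119 mm over their backs; the gripper's body (75 mm by 180 mm) begins 59 mm behind the grasp point.
Start: joints at [-1.425, 0.491, 1.559, -0, 1.092, -0.106], TCP at [155.74, -605.307, 176.761] pointing down, gripper open.
Joint ranges: [-3.1, 3.1], [-0.84, 2.19], [0.05, 2.79], [-1.13, 4.28], [0.06, 2.93], [-2.69, 2.69]. Speed limits (rad/s): [2.22, 2.22, 2.79, 3.14, 3.14, 3.14].

## Interface

Orientations are given as [roll, pitch, yaw] about the fixed x, y, z axes, in that order (R = Rz(yaw) Ry(pitch) Rx(roll)).
In Python, from cell import env gives the robot as it stands. The module is installed in compiled form; this text tells all that it offers.
- The arm moves only by the tool arm_command, never from a script. Its argument "deltas" is a list that holds one entry, the list of rows, each a list of 5 numbers: the closure, from 0 (fully open) to 1 (shut), then the shift along the world's x, y, z as a fraction of full scale, then the turn about the world's z as a fraction of full scale. In form: [[[grip, dx, dy, dz, twist], ...]]. A call has 1 to 12 rows; each row shifts and turns the pose as measured when the row begins; what a row does not reach is not made up. Full scale, the value 1, is 100 mm for a shift and pi/4 rad for a turn. A row lasts 1/12 s, in which the tool goes at most 41.7 mm and 7.16 degrees, less where a joint would pass 70% of its speed; a pose out of reach is approached as far as the arm can. A call with a number of a shift or a turn outside -1 to 1 is refused whole. A call with a gripper value outside its range is refused whole. The fingers move at their own pace and stop on an object; the grip force is fixed at half the most. Time passes only in rows, so rows that do not move let the fingers close. It gives the time, the measured TCP pose, the force and the opening at its end, in the units of the state.
- env.state(): the state, without advancing time (a new reading comes with each control period).
- env.read_camera(name): name is "side" or "top"; returns a dict with "frame" (400x640x3 uint8, red, green, blue), "fx", "fy", "cx", "cy" (pixels), "R" (3x3) and "t" (3): a world point X has camera coordinates R X + t. Camera axes: x right, y down, z forward; pixel columns grow to the right and rows downward; lengths in mm; the calibration is good to about 2 mm. A picture is of the moment at which its call begins. There is no depth.
- env.job_done(): hands the job in, once; it reports no verdict.
The state is a dict: "t": time; "joints": joint angles; "qvel": joint speeds; "tau": joint torques, N m; "eef_pos": TCP position; "tcp_rot": TCP orientation; "ft_force": force on the tool from outside, world axes, zero at the start; "moment": the same for the moment, N m; "opening": opening from 0.0 (shut) to 1.0 (fully open).
Only numpy, scipy, OpenCV 4.12 (cv2) and the standard library are available. Lean on these libraries where they do the work, as an engineer would, in place of code of your own. Each camera call takes 0.05 s, during which the arm holds its last target.

## Task

Set the capped square glass jar upright in the square pocket of the wooden jar holder, fully down, so that the holder braces it. Then unscrew its tight cap counterclockwise while the jar stays down in the holder, turning only until the thread lets go and never forcing it past its stop, lift the cap straight off and finish while holding it level, two to three centimetres above its closed position, clear over the open mouth. Leave the other things where they stand.

Things in the scene. Friction and masses are not known exactly. Their poses are not given: they have to be found in the camera images.
- jar: empty glass jar, the only square one: body 62 x 62 mm, 62 mm high; above it a shoulder narrows to a 38 mm round neck at 74 mm; rim at 90 mm; 0.35 kg. Origin: centre of its underside; z up, x and y square to its sides (a quarter turn looks the same). Stands loose: twisting the cap there only spins the jar.
- cap: round ribbed aluminium cap on the jar, 56 mm diameter, 26 mm tall. Origin: centre of its lower rim, 80 mm above the jar's underside when closed; z up, x along the jar's x when closed. Fingertips may reach 6 mm below its rim before they meet the jar's shoulder. Locked on, it can carry the jar. Tight: takes about 0.15 to 0.3 N m to turn. The neck stands 10 mm into it.
- thread (a point): on the jar: centre of the neck, 86 mm above the jar's underside, at the lug thread. Turned counterclockwise (from above) against the jar, the cap's lugs come free after about 55 degrees and meet a stop at about 80: turn 60 to 75 degrees, then lift. Turned less, it stays locked. The jar itself may first turn up to 6 degrees in its pocket.
- holder: light wooden block 116 x 116 mm, 34 mm high, screwed to the table, with a square pocket in its top. Origin: centre of its underside; x and y square to its sides and those of the pocket.
- pocket (a point): centre of the pocket's floor, 8 mm above the table. The pocket is 68 x 68 mm and 26 mm deep, with a chamfered mouth; sides parallel to the holder's.
- bottle: bystander: small dark amber bottle with black cap, 45 mm diameter, 104 mm tall, origin at the centre of its underside
- beaker_1: bystander: clear open beaker, 88 mm diameter, 99 mm tall, origin at the centre of its underside
- low_jar: bystander: low round jar with a green lid, 60 mm diameter, 78 mm tall, origin at the centre of its underside
- dark_jar: bystander: round jar with a black lid, 72 mm diameter, 88 mm tall, origin at the centre of its underside
Not all that is in view belongs to the job. Of the things that look like the holder, take the one that is nearest to the robot's base at the start. Of the things that look like the cap, the smaller one is meant.

How it is judged (in metres and radians):
On the way, in this order (a step that is already met when the one before it is completed fails the run):
1. the jar stands fully down in the pocket with its cap still screwed on (horizontal distance between jar and pocket below 0.006 m and z of jar in the frame of pocket below 0.004 m and angle between jar's own z axis and vertical below 0.08 rad and angle between the x axis of cap and the x axis of jar, either way round below 0.5 rad and z of cap in the frame of jar below 0.085 m), for 0.1 s.
2. the cap is turned loose while still on the neck, the jar down in the pocket (horizontal distance between jar and pocket below 0.006 m and z of jar in the frame of pocket below 0.004 m and angle between the x axis of cap and the x axis of jar, either way round above 0.85 rad and z of cap in the frame of jar below 0.088 m), for 0.05 s.
At the end, for the whole second after the job is handed in: The fingers hold the cap still and level (within 0.2 rad), its lower rim 13 to 45 mm above its closed position and within 20 mm of the jar's axis, touching nothing of the jar; the jar stands upright, untouched, fully down in the pocket (within 4 mm of the floor, 6 mm of centre) (z of cap in the frame of jar between 0.093 and 0.125 m and horizontal distance between cap and jar below 0.02 m and angle between cap's own z axis and vertical below 0.2 rad and contact force between cap and the fingers above 1 N and contact force between cap and jar below 0.1 N and linear speed of cap below 0.03 m/s and horizontal distance between jar and pocket below 0.006 m and z of jar in the frame of pocket below 0.004 m and angle between jar's own z axis and vertical below 0.08 rad and linear speed of jar below 0.02 m/s and contact force between jar and the fingers below 0.2 N); the arm keeps its last pose, push and grip.
It fails at once if the jar is tipped (angle between jar's own z axis and vertical above 0.5 rad).
It fails at once if a bystander is moved more than 3 cm (distance of any of bottle, beaker_1, low_jar, dark_jar from where it was at the start of the episode above 0.03 m).
It fails at once if the cap is forced past its stop on the neck (angle between the x axis of cap and the x axis of jar, either way round above 1.5 rad and z of cap in the frame of jar below 0.088 m).
It also fails if it takes over 42 s, if anything falls off the work surface, if the arm or the gripper's body presses on something with over 40 N, if the wrist force passes 120 N, or if a joint passes its speed limit or range.

## Working session

There is one attempt and no reset: what is moved stays moved. The work goes in short steps, Python scripts to look and compute and a tool call to move; the robot and the scene stay as the last step left them, time stands still between calls to the robot, and variables do not carry over. Pictures are saved under pics/ and viewed, and the job is handed in when it is done.

Besides the shell and the picture viewer there is one more tool, called after "Emit:" in YAML: its name, and indented under it one key for each argument. arm_command: Moves the arm, as the interface text tells. Its arguments: {"type":"object","properties":{"deltas":{"type":"array","items":{"type":"array","items":{"type":"array","items":{"type":"number","minimum":-1,"maximum":1}}}}},"required":["deltas"]}

```bash
mkdir -p pics
python3 - <<'E'
from cell import env
import cv2
print(env.state())
for n in("side","top"):
    c=env.read_camera(n); cv2.imwrite(f"pics/{n}0.png",c["frame"][:,:,::-1])
    print(n,c["fx"],c["fy"],c["cx"],c["cy"],c["R"],c["t"])
E
```

```text
{'t': 0.0, 'joints': array([-1.42463634e+00,  4.91560359e-01,  1.55946032e+00,  3.88001435e-05,
        1.09172088e+00, -1.05607526e-01]), 'qvel': array([-1.14726675e-03,  1.67421580e-03,  7.04230951e-04,  4.05242692e-04,
        1.18425526e-03, -7.06095800e-05]), 'tau': array([-3.32118987e-03, -6.12644720e+01, -2.58182824e+01,  6.91009476e-02,
        4.82373463e-02, -7.84565304e-05]), 'eef_pos': array([ 155.68188871, -604.99311522,  176.15754242]), 'tcp_rot': array([-3.14045377e+00, -1.55327646e-04,  2.51749518e-01]), 'ft_force': array([-0.21243445, -0.56127452, -0.41120873]), 'moment': array([ 0.03181774,  0.01579163, -0.00122176]), 'opening': 0.9978332140292296}
side 371.5812007787001 371.5812007787001 321.5260180163808 201.17809382740543 [[-0.99941839 -0.03033703  0.01557419]
 [-0.03173458  0.66022627 -0.75039602]
 [ 0.0124823  -0.75045382 -0.66080501]] [ 481.98023467  192.26347147 1422.29648109]
top 431.39145790172074 431.39145790172074 321.5551828087542 196.03894430657067 [[-1.08716108e-02 -9.99927778e-01 -5.12309948e-03]
 [-9.24708441e-01  1.20032090e-02 -3.80486824e-01]
 [ 3.80520838e-01  6.00868685e-04 -9.24772151e-01]] [-166.17796907  496.30825434 1818.29077885]
```

View pics/side0.png

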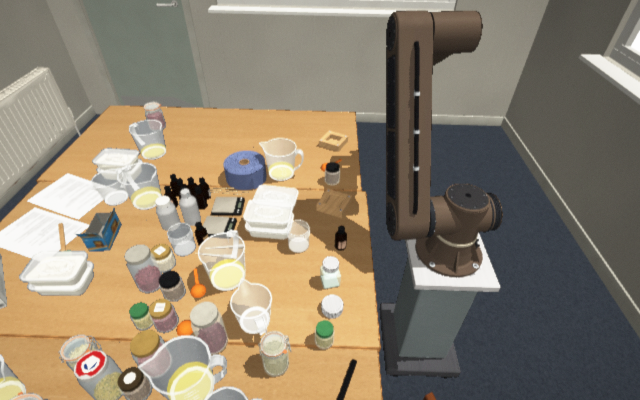

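View pics/top0.png

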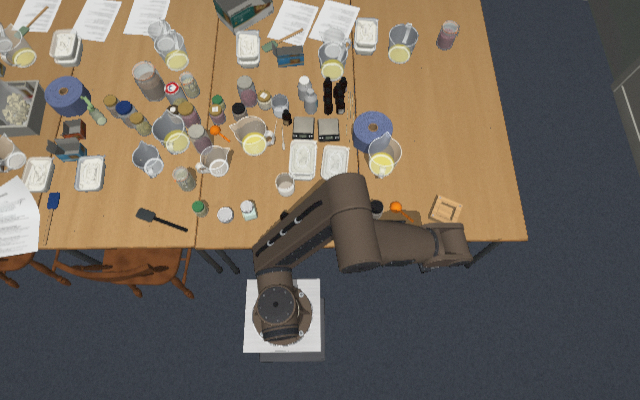

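The jar with its white cap is at side (330,270) and top (248,210). A loose white lid is at side (332,307). The holder candidates are at side (335,203) and (333,141). I'll enlarge these.

```bash
cat > h.py <<'E'
import cv2,numpy as np
from cell import env
def crop(n,f,x0,y0,w,h,s,out):
    im=np.ascontiguousarray(f[y0:y0+h,x0:x0+w,::-1])
    im=cv2.resize(im,None,fx=s,fy=s,interpolation=cv2.INTER_CUBIC)
    for x in range((x0+9)//10*10,x0+w,10):
        cv2.line(im,((x-x0)*s,0),((x-x0)*s,6 if x%50 else 14),(0,0,255),1)
        if x%20==0: cv2.putText(im,str(x),((x-x0)*s,22),0,.35,(0,0,255),1)
    for y in range((y0+9)//10*10,y0+h,10):
        cv2.line(im,(0,(y-y0)*s),(6,(y-y0)*s),(0,0,255),1)
        cv2.putText(im,str(y),(8,(y-y0)*s+4),0,.35,(0,0,255),1)
    cv2.imwrite(out,im)
def bp(c,u,v,z):
    d=c["R"].T@np.array([(u-c["cx"])/c["fx"],(v-c["cy"])/c["fy"],1]); o=-c["R"].T@c["t"]
    return o+d*(z-o[2])/d[2]
def pj(c,X):
    p=np.asarray(X)@c["R"].T+c["t"]; return p[...,:2]/p[...,2:]*c["fx"]+[c["cx"],c["cy"]]
E
python3 - <<'E'
from h import *
c=env.read_camera("side")
crop("s",c["frame"],290,125,100,100,6,"pics/s1.png")
crop("s",c["frame"],290,225,100,100,6,"pics/s2.png")
for n,u,v,z in[("jar",331,285,0),("lid",332,307,20),("h1",335,203,34),("h2",333,141,34)]: print(n,bp(c,u,v,z))
c=env.read_camera("top")
crop("t",c["frame"],185,170,130,80,6,"pics/t1.png")
for n,u,v,z in[("jar",248,210,100),("lid",225,214,20),("h1",400,215,34),("h2",447,208,34)]: print(n,bp(c,u,v,z))
E
```

```text
jar [443.89000293 173.49549219   0.        ]
lid [440.15686268 274.12046541  20.        ]
h1 [ 432.49384027 -220.11404866   34.        ]
h2 [ 444.4287537 -705.8781343   34.       ]
jar [431.38277311 150.89794087 100.        ]
lid [443.3488901  269.55001097  20.        ]
h1 [ 423.33765865 -525.15067231   34.        ]
h2 [ 454.36095587 -741.09154749   34.        ]
```

View pics/s1.png

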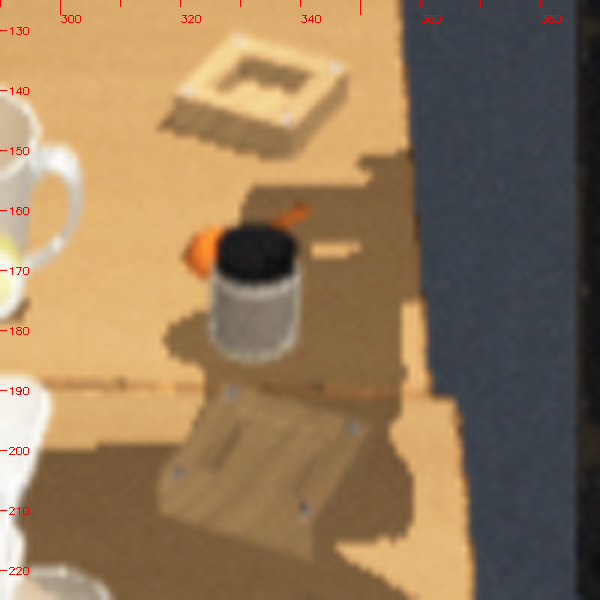

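View pics/s2.png

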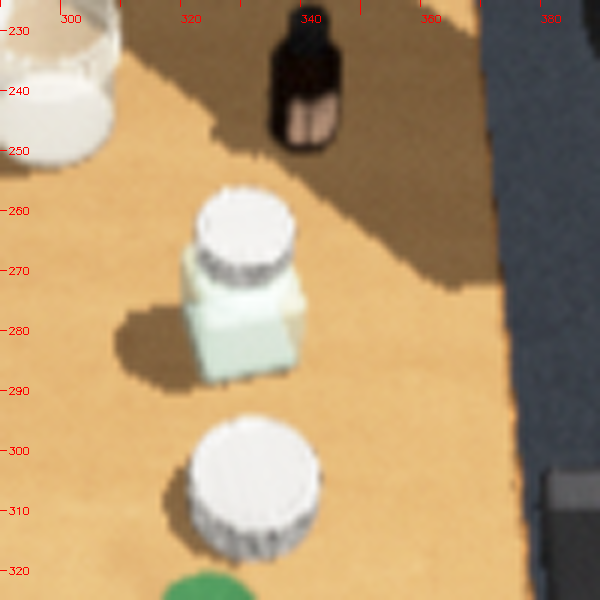

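View pics/t1.png

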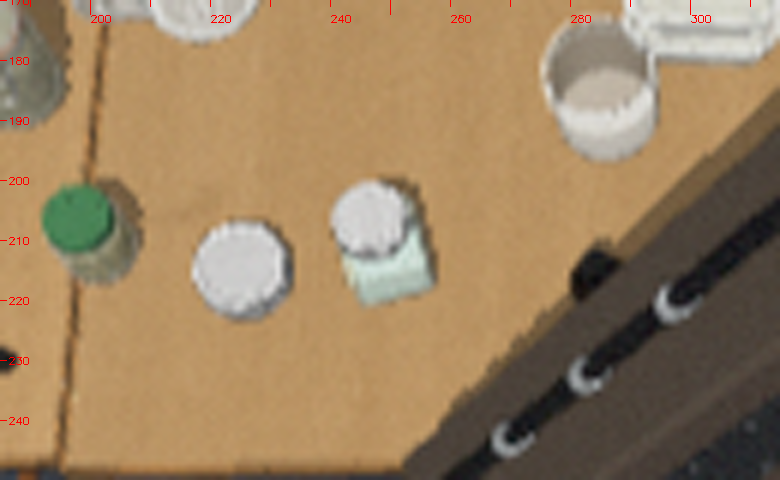

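Side view: the holder candidates are a shaded block with screws and a pocket at (335,203), about 485 mm from the base, and a light block at (333,141), about 830 mm away. The shaded block is nearest, so that is the one meant. The capped square jar is at (330,270). The wide loose lid at (332,307) is bigger than the jar's cap, so the jar's cap is the one to use. Next I'll fit the jar by its silhouette before the arm covers it.

```bash
cat >> h.py <<'E'
from scipy.optimize import minimize
def jarparts(x,y,yaw,z=0):
    a=np.linspace(0,2*np.pi,40,endpoint=False); C,S=np.cos(yaw),np.sin(yaw)
    b=np.array([[i,j,k] for i in(-31,31) for j in(-31,31) for k in(0,62)],float)
    nk=np.array([[19*np.cos(t),19*np.sin(t),74] for t in a])
    cap=np.array([[28*np.cos(t),28*np.sin(t),k] for t in a for k in(80,106)])
    Rz=np.array([[C,-S,0],[S,C,0],[0,0,1]]); o=np.array([x,y,z])
    return [p@Rz.T+o for p in(b,np.vstack([b[b[:,2]>60],nk]),cap)]
def mask(c,parts,box,s=8):
    x0,y0,w,h=box; m=np.zeros((h*s,w*s),np.uint8)
    for p in parts:
        q=(pj(c,p)-[x0,y0]+.5)*s
        cv2.fillConvexPoly(m,cv2.convexHull(q.astype(np.float32)).round().astype(np.int32),255)
    return cv2.resize(m,(w,h),interpolation=cv2.INTER_AREA)/255.
E
python3 - <<'E'
from h import *
B={"side":(312,248,36,46),"top":(232,192,32,34)}
D={}
for n,b in B.items():
    c=env.read_camera(n); f=c["frame"][b[1]:b[1]+b[3],b[0]:b[0]+b[2]].astype(float)
    # blueness ratio: wood has b/r low
    r=f[...,2]/(f[...,0]+1)
    w=np.median(r); print(n,w,r.max(),np.percentile(r,[5,50,80,90]))
    m=np.clip((r-0.62)/(0.85-0.62),0,1)
    D[n]=(c,b,m); cv2.imwrite(f"pics/m_{n}.png",cv2.resize((m*255).astype(np.uint8),None,fx=12,fy=12,interpolation=0))
def cost(p,ns):
    return sum(((mask(D[n][0],jarparts(*p),D[n][1])-D[n][2])**2).sum() for n in ns)
for ns in(["side"],["top"],["side","top"]):
    best=min((minimize(cost,[438,165,y],args=(ns,),method="Nelder-Mead",options=dict(initial_simplex=[[438,165,y],[446,165,y],[438,173,y],[438,165,y+.25]])) for y in np.arange(0,1.57,.3)),key=lambda r:r.fun)
    print(ns,best.x,best.fun)
n=D["side"]
for n in D:
    c,b,m=D[n]; mm=mask(c,jarparts(*best.x),b)
    cv2.imwrite(f"pics/d_{n}.png",cv2.resize(np.dstack([m,mm,m*0])*255,None,fx=12,fy=12,interpolation=0).astype(np.uint8))
E
python3 -c "
import cv2,numpy as np
a=cv2.imread('pics/d_side.png');b=cv2.imread('pics/d_top.png');h=max(a.shape[0],b.shape[0])
p=lambda i:cv2.copyMakeBorder(i,0,h-i.shape[0],0,8,0)
o=np.hstack([p(a),p(b)]);cv2.imwrite('pics/d1.png',cv2.resize(o,None,fx=.9,fy=.9))"
```

```text
side 0.5304347826086957 1.012448132780083 [0.48031496 0.53043478 0.97446809 0.9860133 ]
top 0.5375 1.06 [0.51891892 0.5375     0.96684472 0.99392448]
['side'] [4.49718284e+02 1.55529119e+02 1.09810720e-01] 28.431064759999916
['top'] [4.51998230e+02 1.60531781e+02 3.28146900e-01] 21.9625440614382
['side', 'top'] [4.49929371e+02 1.57844770e+02 1.16266688e-01] 76.3084223953909
```

View pics/d1.png

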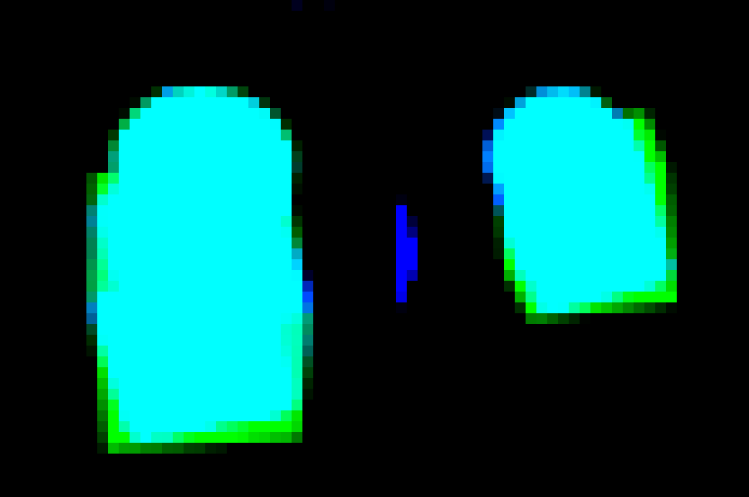

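```bash
cat > fit.py <<'E'
from h import *
B={"side":(314,250,32,44),"top":(237,194,26,32)}
def run(lo,hi):
    D={}
    for n,b in B.items():
        c=C[n]; f=c["frame"][b[1]:b[1]+b[3],b[0]:b[0]+b[2]].astype(float)
        r=f[...,2]/(f[...,0]+1); D[n]=(c,b,np.clip((r-lo)/(hi-lo),0,1))
    for ns in(["side"],["top"],["side","top"]):
        def cost(p): return sum(((mask(D[n][0],jarparts(*p),D[n][1])-D[n][2])**2).sum() for n in ns)
        best=min((minimize(cost,[445,160,y],method="Nelder-Mead",options=dict(initial_simplex=[[445,160,y],[453,160,y],[445,168,y],[445,160,y+.3]])) for y in np.arange(0,1.57,.3)),key=lambda r:r.fun)
        print(lo,ns,best.x.round(2),round(best.fun,2))
    return D,best.x
C={n:env.read_camera(n) for n in B}
if __name__=="__main__":
    for lo,hi in((.54,.66),(.56,.72),(.6,.8)): D,x=run(lo,hi)
    outs=[]
    for n in D:
        c,b,m=D[n]; f=np.ascontiguousarray(c["frame"][b[1]:b[1]+b[3],b[0]:b[0]+b[2],::-1]); s=12
        f=cv2.resize(f,None,fx=s,fy=s,interpolation=cv2.INTER_CUBIC)
        for p in jarparts(*x):
            q=(pj(c,p)-[b[0],b[1]]+.5)*s
            cv2.polylines(f,[cv2.convexHull(q.astype(np.float32)).astype(np.int32)],True,(0,0,255),1)
        outs.append(cv2.copyMakeBorder(f,0,44*s-f.shape[0],0,6,0))
    cv2.imwrite("pics/f1.png",np.hstack(outs))
E
python3 fit.py
```

```text
0.54 ['side'] [449.23 154.72   1.77] 10.49
0.54 ['top'] [4.5152e+02 1.6020e+02 2.7000e-01] 2.85
0.54 ['side', 'top'] [449.39 157.42   1.79] 35.7
0.56 ['side'] [4.4957e+02 1.5526e+02 1.9000e-01] 14.34
0.56 ['top'] [4.5179e+02 1.6029e+02 2.9000e-01] 3.44
0.56 ['side', 'top'] [4.4999e+02 1.5784e+02 1.9000e-01] 41.2
0.6 ['side'] [4.4972e+02 1.5514e+02 1.6000e-01] 23.24
0.6 ['top'] [451.8  160.3    1.89] 6.84
0.6 ['side', 'top'] [4.5006e+02 1.5761e+02 1.8000e-01] 55.21
```

View pics/f1.png

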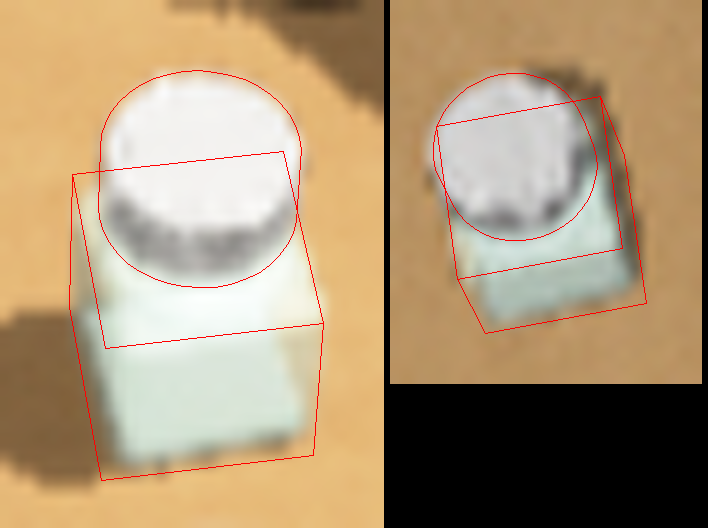

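Run:
```python
from h import *
s=env.read_camera("side");t=env.read_camera("top")
print(bp(s,330.3,262,106),bp(t,246.3,205.6,106))
from scipy.optimize import least_squares
r=least_squares(lambda X:np.r_[pj(s,X)-[330.3,262],pj(t,X)-[246.3,205.6]],[440,160,106]);print(r.x,r.fun)
# bottom front corners, top & side : line direction -> yaw at z=0
print([bp(t,(u-390)/12+236.5,v/12+193.5,0) for u,v in((497,318),(633,286))])
print([bp(s,u/12+313.5,v/12+249.5,0) for u,v in((124,464),(303,432))])
S=env.state();
# check tcp in images
print(S["eef_pos"],pj(s,S["eef_pos"]),pj(t,S["eef_pos"]))
```

```text
[449.83510671 158.11592995 106.        ] [449.82303384 158.37239238 106.        ]
[449.80590814 158.31283667 106.21340671] [ 0.01000526  0.00543461  0.00526284 -0.01404071]
[array([420.20618604, 178.42618075,   0.        ]), array([432.51508779, 127.01469384,   0.        ])]
[array([468.56393265, 187.74792915,   0.        ]), array([416.82969257, 174.47162633,   0.        ])]
[ 155.7472564  -605.28281867  176.75299838] [394.80940577 128.42230573] [431.42400507 265.96078806]
```

Cap at (449.8, 158.3), with both cameras agreeing to about 0.3 mm. The jar yaw is about 0.24 rad, which almost matches the tool yaw of 0.25. Moving towards the jar, high and via (430,-330).

Emit:
arm_command:
  deltas:
    - [[0,0,0,0.3,0],[0,0.1,0.1,0.3,0],[0,0.3,0.3,0.1,0],[0,0.3,0.3,0,0],[0,0.3,0.3,0,0],[0,0.3,0.3,0,0],[0,0.3,0.3,0,0],[0,0.3,0.3,0,0],[0,0.3,0.3,0,0],[0,0.3,0.3,0,0],[0,0.2,0.35,0,0],[0,0,0.4,0,0]]

```text
t: 1.5
eef_pos: [422.9, -280.9, 248.7]
tcp_rot: [3.139, -0.003, 0.241]
ft_force: [-0.7, 1.3, 0.5]
opening: 0.998
```

Emit:
arm_command:
  deltas:
    - [[0,0.03,0.4,0,0],[0,0.03,0.4,0,0],[0,0.03,0.4,0,0],[0,0.03,0.4,0,0],[0,0.03,0.4,0,0],[0,0.03,0.4,0,0],[0,0.03,0.4,0,0],[0,0.03,0.4,0,0],[0,0.03,0.4,0,0],[0,0.03,0.4,0,0],[0,0.0,0.2,0,0],[0,0,0,0,0]]

```text
t: 2.5
eef_pos: [449.9, 162.2, 250.7]
tcp_rot: [3.138, -0.009, 0.245]
ft_force: [0.7, 0.0, 1.0]
opening: 0.996
```

Run:
```python
from h import *
S=env.state();print(S["joints"].round(3),S["eef_pos"],S["tcp_rot"])
c=env.read_camera("side");crop("s",c["frame"],300,150,80,80,7,"pics/s3.png")
cv2.imwrite("pics/side3.png",c["frame"][:,:,::-1])
c=env.read_camera("top");crop("t",c["frame"],290,180,110,70,7,"pics/t3.png")
```

```text
[ 0.21   0.199  1.805 -0.003  1.129  1.537] [449.92360608 162.15668348 250.65209366] [ 3.13825753 -0.00881647  0.24538163]
```

View pics/s3.png

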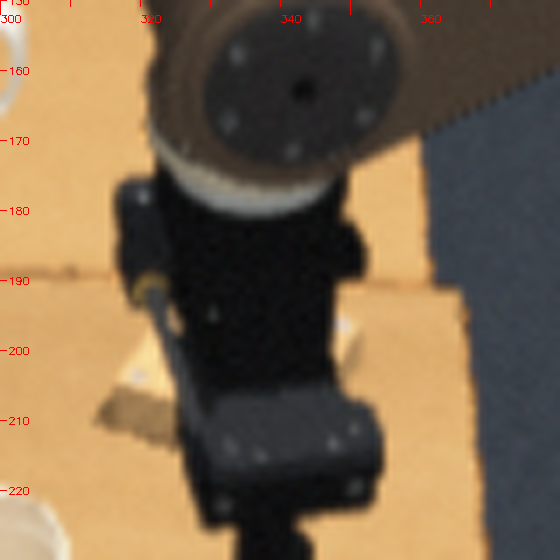

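View pics/t3.png

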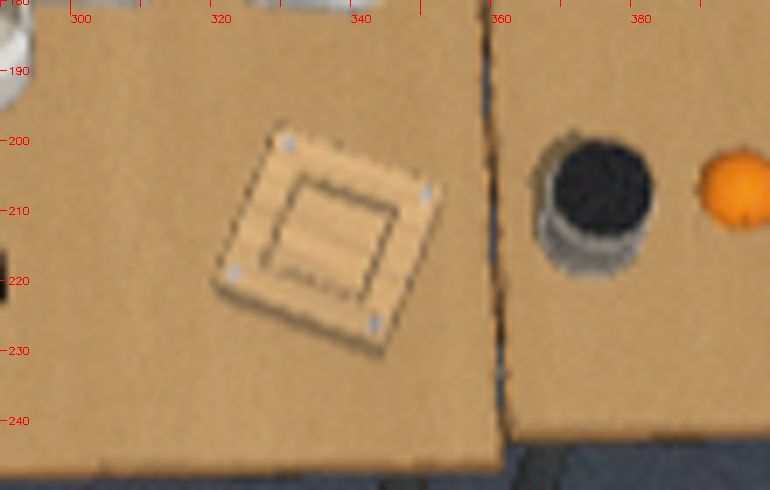

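Top view: the nearest holder has screws at about (331,201), (351,208), (343,226) and (323,219), with an empty pocket. The dark jar is to its right at (376,207).

Run:
```python
from h import *
c=env.read_camera("top")
# holder pose: fit outer wireframe to hand-read + screw corners
sc=np.array([(288,145),(425,194),(374,324),(233,272)])/7+[290,180]-.5
P=np.array([bp(c,u,v,34) for u,v in sc]);print(P.round(1),P.mean(0))
for i in range(4):
    d=P[(i+1)%4]-P[i];print(np.hypot(*d[:2]),np.arctan2(d[1],d[0])%(np.pi/2))
pc=np.array([(303,178),(397,211),(360,300),(266,265)])/7+[290,180]-.5
Q=np.array([bp(c,u,v,34) for u,v in pc]);print("pocket top",Q.round(1),Q.mean(0))
for i in range(4):
    d=Q[(i+1)%4]-Q[i];print(np.hypot(*d[:2]),np.arctan2(d[1],d[0])%(np.pi/2))
# mask fit of outer silhouette via edges: refine using intensity gradient along predicted outlines
g=cv2.GaussianBlur(cv2.cvtColor(c["frame"],cv2.COLOR_RGB2LAB),(0,0),.7).astype(np.float32)
np.save("pics/g.npy",g)
```

```text
[[ 499.3 -213.4   34. ]
 [ 463.8 -301.8   34. ]
 [ 375.4 -266.1   34. ]
 [ 411.7 -176.4   34. ]] [ 437.54557257 -239.4273705    34.        ]
95.24534418813575 1.189368081834886
95.39021643608699 1.1862405732127295
96.74364130516973 1.1859445859604205
95.07551525989439 1.1704760436449724
pocket top [[ 476.  -222.8   34. ]
 [ 452.3 -283.3   34. ]
 [ 391.7 -257.6   34. ]
 [ 416.2 -197.7   34. ]] [ 434.03165913 -240.32131198   34.        ]
64.97300359981674 1.1968919894843815
65.8017987703936 1.1696287129432408
64.6990047246545 1.1817812128686804
64.81737668784571 1.1735571606791573
```

Run:
```python
from h import *
c=env.read_camera("side")
sc=np.array([(232,393),(354,428),(305,509),(180,471)])/6+[290,125]-.5
P=np.array([bp(c,u,v,34) for u,v in sc]);print(P.round(1),P.mean(0))
for i in range(4):
    d=P[(i+1)%4]-P[i];print(np.hypot(*d[:2]),np.arctan2(d[1],d[0])%(np.pi/2))
```

```text
[[ 462.8 -304.8   34. ]
 [ 374.3 -269.6   34. ]
 [ 410.2 -181.6   34. ]
 [ 497.9 -217.    34. ]] [ 436.31656436 -243.23973273   34.        ]
95.29493082062089 1.1924106711398599
95.04593685419427 1.1824997169711722
94.55117680378085 1.1874070265994185
94.56837562741318 1.1903270674386914
```

Emit:
arm_command:
  deltas:
    - [[0,0,-0.04,-0.3,0],[0,0,0,-0.4,0],[0,0,0,-0.4,0],[0,0,0,-0.3,0],[0,0,0,0,0]]

```text
t: 3.12
eef_pos: [452.3, 147.1, 109.5]
tcp_rot: [3.136, -0.018, 0.232]
ft_force: [0.5, -0.6, 0.2]
opening: 0.998
```

Run:
```python
from h import *
S=env.state();print(S["eef_pos"],S["tcp_rot"])
c=env.read_camera("side");crop("s",c["frame"],290,220,90,80,7,"pics/s4.png")
c=env.read_camera("top");crop("t",c["frame"],210,170,80,70,8,"pics/t4.png")
```

```text
[452.25604742 147.10976505 109.45995424] [ 3.13637726 -0.01817744  0.23196907]
```

View pics/s4.png

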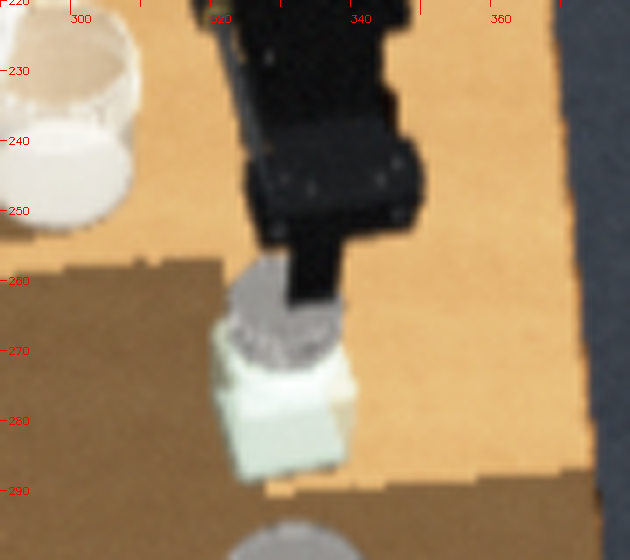

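View pics/t4.png

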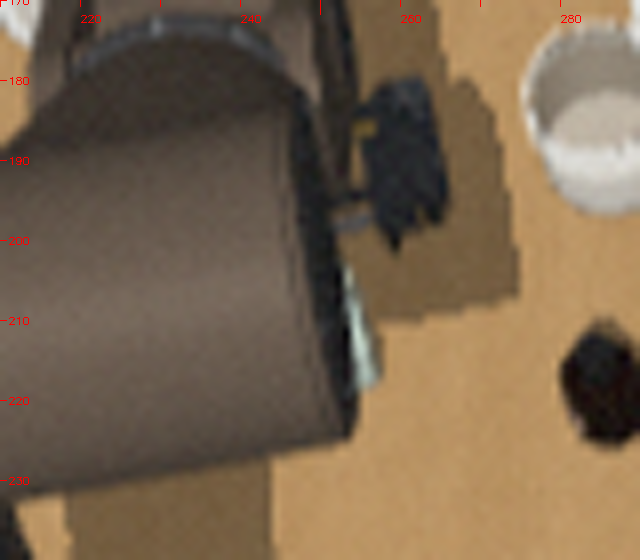

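Fast rows make the pose drift (y is 11 mm off). The fingers are still just above the cap, so I'll correct and use gentler steps.

Emit:
arm_command:
  deltas:
    - [[0,-0.02,0.1,0,0.015],[0,0,0,0,0],[0,0,0,0,0]]

```text
t: 3.47
eef_pos: [455.3, 158.1, 118.8]
tcp_rot: [3.136, -0.031, 0.243]
ft_force: [0.7, 0.8, 0.2]
opening: 0.997
```

Emit:
arm_command:
  deltas:
    - [[0,0,0,0,0],[0,0,0,0,0]]

```text
t: 3.63
eef_pos: [456.3, 158.7, 121.2]
tcp_rot: [3.136, -0.035, 0.244]
ft_force: [-0.5, -0.3, 0.5]
opening: 1.003
```

Emit:
arm_command:
  deltas:
    - [[0,-0.05,0,-0.1,0]]

```text
t: 3.72
eef_pos: [453.0, 159.1, 113.1]
tcp_rot: [3.135, -0.04, 0.244]
ft_force: [-0.5, -0.2, 0.4]
opening: 1.001
```

Emit:
arm_command:
  deltas:
    - [[0,0,0,-0.1,0]]

```text
t: 3.8
eef_pos: [452.7, 159.3, 103.7]
tcp_rot: [3.135, -0.041, 0.245]
ft_force: [0.4, -0.1, -0.3]
opening: 1.0
```

Emit:
arm_command:
  deltas:
    - [[0,0,0,0,0]]

```text
t: 3.88
eef_pos: [452.3, 159.2, 103.1]
tcp_rot: [3.135, -0.04, 0.245]
ft_force: [0.4, -1.0, -0.1]
opening: 1.0
```

The tilt has drifted to -0.04 rad. I'll test whether an upward or x move takes it back before gripping.

Emit:
arm_command:
  deltas:
    - [[0,0,0,0.3,0]]

```text
t: 3.97
eef_pos: [450.2, 158.7, 130.1]
tcp_rot: [3.136, -0.033, 0.245]
ft_force: [0.4, 0.3, 0.4]
opening: 1.0
```

Emit:
arm_command:
  deltas:
    - [[0,0,0,0.3,0]]

```text
t: 4.05
eef_pos: [449.6, 158.7, 160.8]
tcp_rot: [3.136, -0.031, 0.245]
ft_force: [1.0, -0.6, -0.5]
opening: 0.999
```

Emit:
arm_command:
  deltas:
    - [[0,0,0,0,0]]

```text
t: 4.13
eef_pos: [451.4, 159.1, 165.3]
tcp_rot: [3.135, -0.037, 0.245]
ft_force: [0.3, -0.8, 0.1]
opening: 0.999
```

Emit:
arm_command:
  deltas:
    - [[0,0,0,0,0]]

```text
t: 4.22
eef_pos: [451.7, 159.2, 166.5]
tcp_rot: [3.135, -0.039, 0.245]
ft_force: [0.6, -0.1, -0.9]
opening: 0.999
```

Emit:
arm_command:
  deltas:
    - [[0,0,0,0,0]]

```text
t: 4.3
eef_pos: [452.0, 159.3, 167.1]
tcp_rot: [3.135, -0.04, 0.245]
ft_force: [0.2, -0.6, -0.2]
opening: 0.999
```

The tilt is only about the jaw axis (pads stay vertical), so it does no harm to the grip. I'll descend with gentle ramps.

Emit:
arm_command:
  deltas:
    - [[0,-0.01,-0.005,-0.05,0],[0,0,0,-0.1,0],[0,0,0,-0.15,0],[0,0,0,-0.15,0],[0,0,0,-0.15,0],[0,0,0,-0.1,0],[0,0,0,-0.05,0],[0,0,0,-0.03,0]]

```text
t: 4.97
eef_pos: [447.5, 157.9, 80.1]
tcp_rot: [3.136, -0.034, 0.245]
ft_force: [-0.1, 0.2, -0.2]
opening: 0.999
```

Emit:
arm_command:
  deltas:
    - [[0,0.03,0.005,-0.03,0],[0,0,0,0,0]]

```text
t: 5.13
eef_pos: [450.2, 158.2, 75.8]
tcp_rot: [3.136, -0.031, 0.245]
ft_force: [-0.5, -0.9, 0.8]
opening: 1.003
```

Emit:
arm_command:
  deltas:
    - [[0.3,0,0,0.015,0],[0.6,0,0,0,0],[1,0,0,0,0],[1,0,0,0,0],[1,0,0,0,0],[1,0,0,0,0],[1,0,0,0,0]]

```text
t: 5.72
eef_pos: [451.2, 158.5, 79.3]
tcp_rot: [3.135, -0.035, 0.245]
ft_force: [-0.2, -0.6, -0.6]
opening: 0.565
```

Emit:
arm_command:
  deltas:
    - [[1,0,0,0,0],[1,0,0,0.05,0],[1,0,0,0.1,0],[1,0,0,0.15,0],[1,0,0,0.2,0],[1,0,0,0.2,0],[1,0,0,0.2,0],[1,0,0,0.2,0],[1,0,0,0.15,0],[1,0,0,0.1,0],[1,0,0,0.05,0],[1,0,0,0,0]]

```text
t: 6.72
eef_pos: [449.2, 158.1, 229.1]
tcp_rot: [3.136, -0.034, 0.245]
ft_force: [-1.0, -1.2, 0.1]
opening: 0.005
```

Run:
```python
from h import *
S=env.state();print(S["eef_pos"],S["tcp_rot"],S["opening"],S["ft_force"],S["joints"].round(2))
c=env.read_camera("side");crop("s",c["frame"],280,190,110,90,7,"pics/s5.png")
```

```text
[449.20951301 158.12694484 229.14301285] [ 3.13555527 -0.0341642   0.24540221] 0.004907502932327317 [-0.97654734 -1.22720344  0.10447646] [ 0.2   0.21  1.86 -0.01  1.04  1.53]
```

View pics/s5.png

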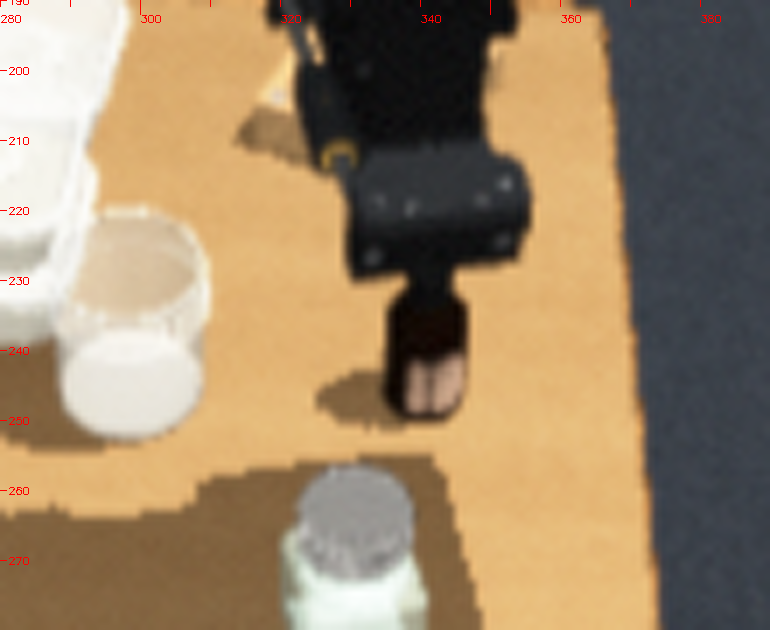

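The jar is still at side (330,262). The fingers are slow (about 0.06 per row) and I lifted before they had a firm hold. I'll reopen, go back down and wait for a stable opening.

Emit:
arm_command:
  deltas:
    - [[0,0,0,0,0],[0,0,0,0,0],[0,0,0,0,0],[0,0,0,0,0],[0,0,0,-0.05,0],[0,0,0,-0.1,0],[0,0,0,-0.15,0],[0,0,0,-0.15,0],[0,0,0,-0.15,0],[0,0,0,-0.15,0],[0,0,0,-0.1,0],[0,0,0,-0.05,0]]

```text
t: 7.77
eef_pos: [447.2, 157.7, 129.3]
tcp_rot: [3.136, -0.028, 0.245]
ft_force: [-0.3, -0.6, -0.2]
opening: 0.789
```

Run:
```python
from h import *
c=env.read_camera("side");crop("s",c["frame"],290,220,80,80,7,"pics/s6.png")
```

```text
(no output)
```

View pics/s6.png

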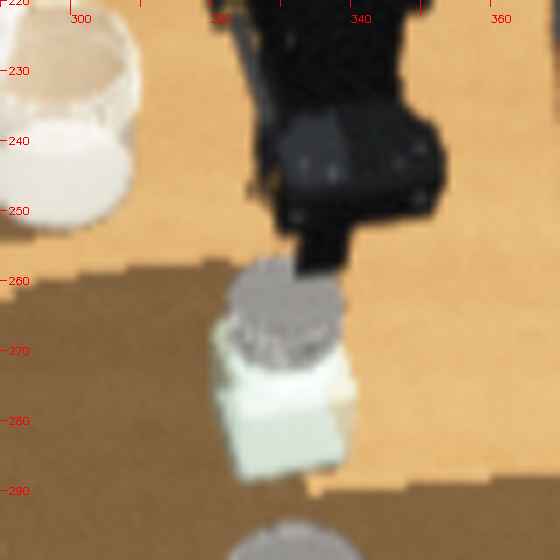

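The jar is in the same pose as before. Descending.

Emit:
arm_command:
  deltas:
    - [[0,0.01,0,0,0],[0,0.01,0.005,-0.05,0],[0,0,0,-0.1,0],[0,0,0,-0.1,0],[0,0,0,-0.1,0],[0,0,0,-0.1,0],[0,0,0,-0.05,0],[0,0,0,-0.02,0]]

```text
t: 8.48
eef_pos: [452.0, 158.8, 76.8]
tcp_rot: [3.136, -0.034, 0.245]
ft_force: [-0.4, 0.0, 0.2]
opening: 0.997
```

Emit:
arm_command:
  deltas:
    - [[1,-0.01,0,0,0],[1,0,0,0,0],[1,0,0,0,0],[1,0,0,0,0],[1,0,0,0,0],[1,0,0,0,0],[1,0,0,0,0],[1,0,0,0,0],[1,0,0,0,0]]

```text
t: 9.23
eef_pos: [452.2, 159.1, 79.0]
tcp_rot: [3.135, -0.038, 0.245]
ft_force: [-0.8, -0.0, 0.2]
opening: 0.428
```

Emit:
arm_command:
  deltas:
    - [[1,0,0,0,0],[1,0,0,0,0]]

```text
t: 9.4
eef_pos: [452.2, 159.1, 79.0]
tcp_rot: [3.135, -0.038, 0.245]
ft_force: [0.2, 0.1, 0.0]
opening: 0.287
```

Run:
```python
from h import *
S=env.state();print(S["eef_pos"],S["tcp_rot"],S["opening"])
c=env.read_camera("side");crop("s",c["frame"],290,230,70,70,8,"pics/s7.png")
print(pj(c,S["eef_pos"]))
c=env.read_camera("top");crop("t",c["frame"],210,170,80,70,8,"pics/t7.png")
print(pj(c,S["eef_pos"]))
```

```text
[452.17992206 159.1430235   79.0462965 ] [ 3.13547083 -0.03784619  0.24526253] 0.2866816930825547
[329.35425925 267.33457236]
[247.16548413 207.29037964]
```

View pics/s7.png

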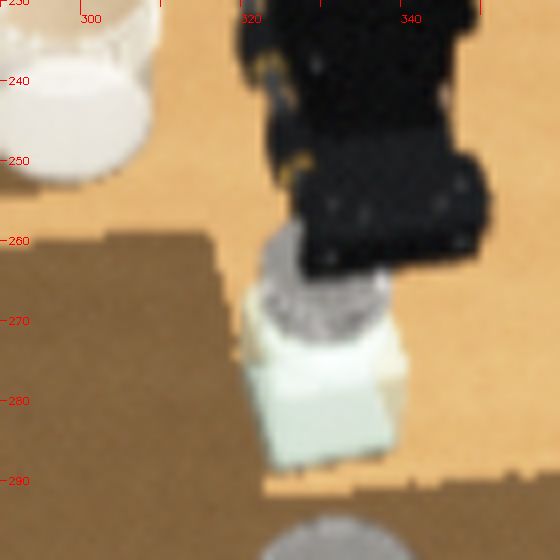

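View pics/t7.png

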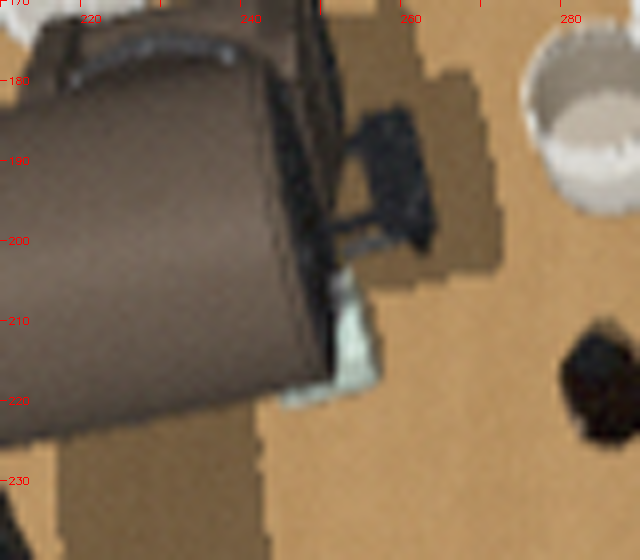

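Run:
```python
from h import *
c=env.read_camera("side");t=env.read_camera("top")
from scipy.spatial.transform import Rotation as Ro
for nm,p,rot,o in[("s5",[449.2,158.1,229.1],[3.136,-.034,.245],0),("s4",[452.3,147.1,109.5],[3.136,-.018,.232],95),("s6",[447.2,157.7,129.3],[3.136,-.028,.245],78),("s7",[452.2,159.1,79],[3.135,-.038,.245],27)]:
    R=Ro.from_euler("xyz",rot).as_matrix()
    for k in(-1,0,1):
        X=np.array(p)+R@[0,k*o/2,0]; print(nm,k,X.round(),pj(c,X).round(1),pj(t,X).round(1), "body",pj(c,X+R@[0,0,-78]).round(1))
```

```text
s5 -1 [449. 158. 229.] [331.7 236.6] [241.4 195. ] body [333.5 218.6]
s5 0 [449. 158. 229.] [331.7 236.6] [241.4 195. ] body [333.5 218.6]
s5 1 [449. 158. 229.] [331.7 236.6] [241.4 195. ] body [333.5 218.6]
s4 -1 [441. 193. 109.] [332.8 269.9] [238.1 207.2] body [334.1 254.2]
s4 0 [452. 147. 110.] [329.6 258.7] [248.8 204.8] body [330.8 243. ]
s4 1 [463. 101. 110.] [326.7 248.2] [259.4 202.3] body [327.7 232.5]
s6 -1 [438. 196. 129.] [334.1 266.6] [236.7 206.4] body [335.8 250.6]
s6 0 [447. 158. 129.] [331.3 257.4] [245.5 204.2] body [332.8 241.3]
s6 1 [457. 120. 130.] [328.6 248.6] [254.4 202.1] body [330.  232.5]
s7 -1 [449. 172.  79.] [330.3 270.5] [244.2 208. ] body [332.  255.3]
s7 0 [452. 159.  79.] [329.3 267.3] [247.2 207.3] body [331.  252.1]
s7 1 [455. 146.  79.] [328.4 264.2] [250.2 206.6] body [330. 249.]
```

Run:
```python
from h import *
c=env.read_camera("side");t=env.read_camera("top")
for X in([0,0,0],[0,0,100]): print(pj(c,np.array(X,float)),pj(t,np.array(X,float)))
cv2.imwrite("pics/side8.png",c["frame"][:,:,::-1]);cv2.imwrite("pics/top8.png",t["frame"][:,:,::-1])
```

```text
[447.44547063 251.40776995] [282.12927955 313.78861553]
[454.00749941 233.29553447] [279.88859495 310.58739207]
```

View pics/side8.png

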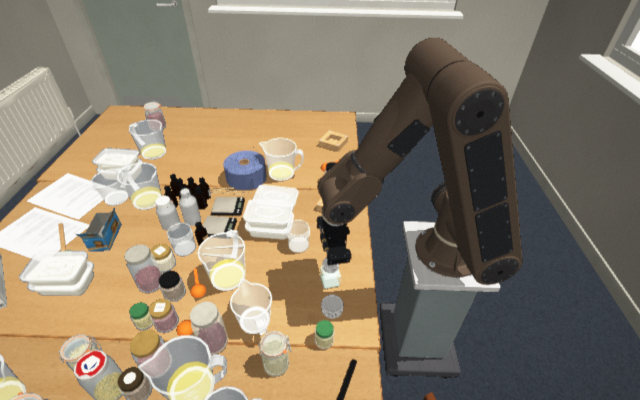

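View pics/top8.png

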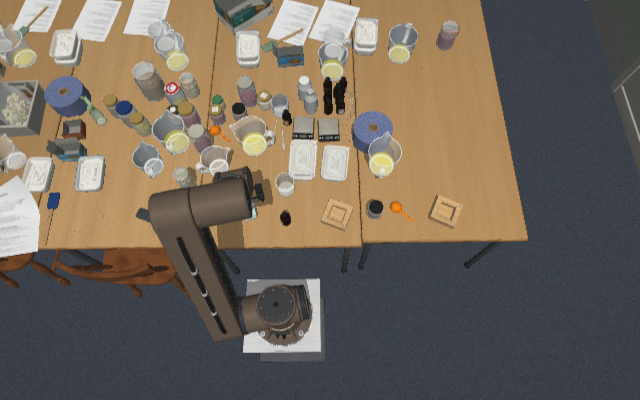

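The fingers went shut past 56 mm without meeting the cap. In the side view the fingertips look higher than the reported TCP would put them. I'll open up and check this in a picture.

Emit:
arm_command:
  deltas:
    - [[0,0,0,0,0],[0,0,0,0,0],[0,0,0,0,0],[0,0,0,0,0],[0,0,0,0,0],[0,0,0,0,0],[0,0,0,0,0],[0,0,0,0,0],[0,0,0,0,0],[0,0,0,0,0],[0,0,0,0,0],[0,0,0,0,0]]

```text
t: 10.7
eef_pos: [452.2, 159.1, 79.0]
tcp_rot: [3.135, -0.038, 0.245]
ft_force: [0.0, -0.1, -0.0]
opening: 0.822
```

Run:
```python
from h import *
c=env.read_camera("side");crop("s",c["frame"],290,210,80,80,7,"pics/s9.png")
from scipy.spatial.transform import Rotation as Ro
S=env.state();p=S["eef_pos"];R=Ro.from_euler("xyz",S["tcp_rot"]).as_matrix()
for y in(-60,-47,47,60):
  for x in(-10,10): print(y,x,pj(c,p+R@[x,y,0]).round(1))
```

```text
-60 -10 [336.5 281.3]
-60 10 [330.6 282.2]
-47 -10 [335.6 278.1]
-47 10 [329.7 278.9]
47 -10 [329.1 256.4]
47 10 [323.5 257.1]
60 -10 [328.2 253.6]
60 10 [322.6 254.3]
```

View pics/s9.png

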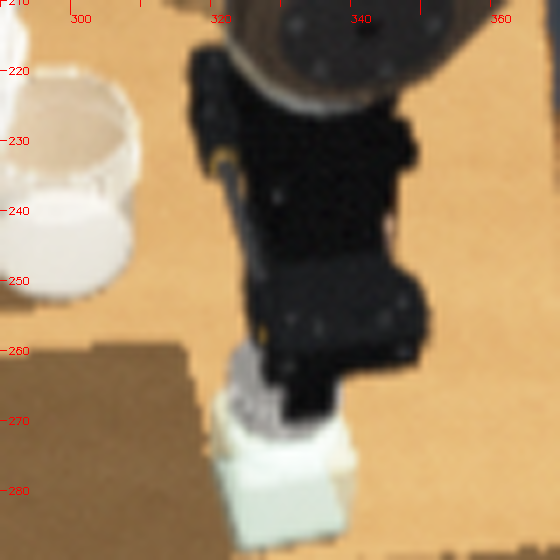

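The near fingertip shows at v≈270, where 279 is expected. So the fingers are really about 40 mm higher than reported, which matches the empty close above the cap. Open fingers straddle the jar, so descending further is safe. I'll do it in steps and watch the force.

Emit:
arm_command:
  deltas:
    - [[0,-0.005,0,0,0],[0,-0.005,0,-0.02,0],[0,0,0,-0.05,0],[0,0,0,-0.05,0],[0,0,0,-0.05,0],[0,0,0,-0.03,0],[0,0,0,-0.01,0]]

```text
t: 11.33
eef_pos: [450.9, 159.1, 55.7]
tcp_rot: [3.135, -0.038, 0.245]
ft_force: [0.4, 0.0, 0.5]
opening: 1.002
```

Run:
```python
from h import *
c=env.read_camera("side");crop("s",c["frame"],290,210,80,80,7,"pics/s10.png")
S=env.state();print(S["eef_pos"],S["opening"],S["ft_force"],S["joints"].round(4).tolist(),S["tau"].round(1))
```

```text
[450.87731967 159.08407767  55.66832331] 0.9977213638775064 [-0.67607625 -1.10479813 -0.37826257] [0.2039, 0.4537, 2.0647, -0.0082, 0.5854, 1.5363] [  0.1 -49.6 -16.    0.   -0.2   0. ]
```

View pics/s10.png

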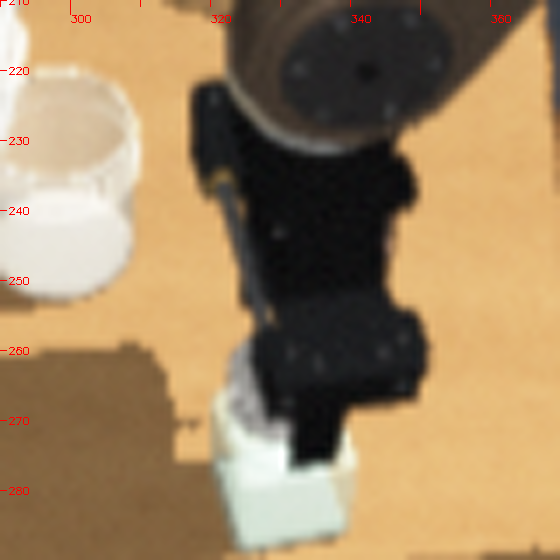

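Run:
```python
from h import *
from scipy.spatial.transform import Rotation as Ro
c=env.read_camera("side")
S=env.state();p=S["eef_pos"];R=Ro.from_euler("xyz",S["tcp_rot"]).as_matrix()
for dz in(0,20,30,40,50): print(dz,[pj(c,p+R@[x,-60,0]+[0,0,dz]).round(1).tolist() for x in(-10,10)],[pj(c,p+R@[x,-47,0]+[0,0,dz]).round(1).tolist() for x in(-10,10)])
print(pj(c,np.array([449.8,158.3,106])))
```

```text
0 [[336.6, 285.5], [330.7, 286.4]] [[335.6, 282.3], [329.8, 283.2]]
20 [[336.8, 281.8], [330.9, 282.7]] [[335.9, 278.7], [330.0, 279.5]]
30 [[337.0, 280.0], [331.0, 280.9]] [[336.0, 276.8], [330.1, 277.6]]
40 [[337.1, 278.1], [331.1, 279.0]] [[336.1, 274.9], [330.2, 275.8]]
50 [[337.2, 276.2], [331.2, 277.1]] [[336.3, 273.0], [330.3, 273.8]]
[330.30982859 262.04358096]
```

The picture fits a tip about 42 mm above the reported z. Descending another 15 mm, then closing.

Emit:
arm_command:
  deltas:
    - [[0,0,0,-0.03,0],[0,0,0,-0.05,0],[0,0,0,-0.05,0],[0,0,0,-0.02,0],[0,0,0,0,0]]

```text
t: 11.85
eef_pos: [451.3, 159.2, 39.8]
tcp_rot: [3.135, -0.039, 0.245]
ft_force: [1.1, 0.2, -0.3]
opening: 1.0
```

Run:
```python
from h import *
c=env.read_camera("side");crop("s",c["frame"],300,230,60,70,9,"pics/s11.png")
S=env.state();print(S["eef_pos"],S["opening"],S["ft_force"])
```

```text
[451.29377483 159.17807187  39.89528357] 0.9982998891713301 [-0.60825166 -0.43750737 -0.87007253]
```

View pics/s11.png

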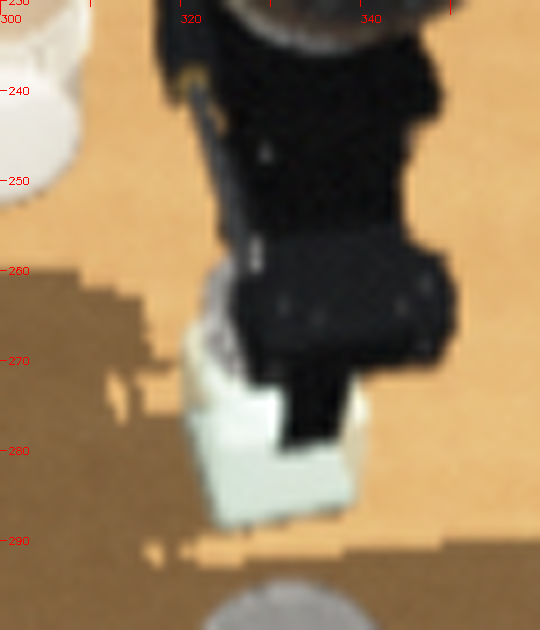

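Emit:
arm_command:
  deltas:
    - [[0,-0.01,0,-0.03,0],[0.3,0,0,-0.03,0],[0.4,0,0,0,0],[0.5,0,0,0,0],[0.6,0,0,0,0],[0.7,0,0,0,0],[0.8,0,0,0,0],[0.9,0,0,0,0],[1,0,0,0,0],[1,0,0,0,0],[1,0,0,0,0],[1,0,0,0,0]]

```text
t: 12.9
eef_pos: [450.4, 159.3, 33.6]
tcp_rot: [3.136, -0.039, 0.245]
ft_force: [-0.4, 0.7, -0.4]
opening: 0.583
```

Run:
```python
from h import *
c=env.read_camera("side");crop("s",c["frame"],300,230,60,70,9,"pics/s12.png")
S=env.state();print(S["eef_pos"],S["tcp_rot"],S["opening"],S["ft_force"])
```

```text
[450.40810457 159.35278689  33.60808793] [ 3.13552091 -0.0394686   0.24535953] 0.5825563548888869 [-0.41790854  0.24328553 -0.60738805]
```

View pics/s12.png

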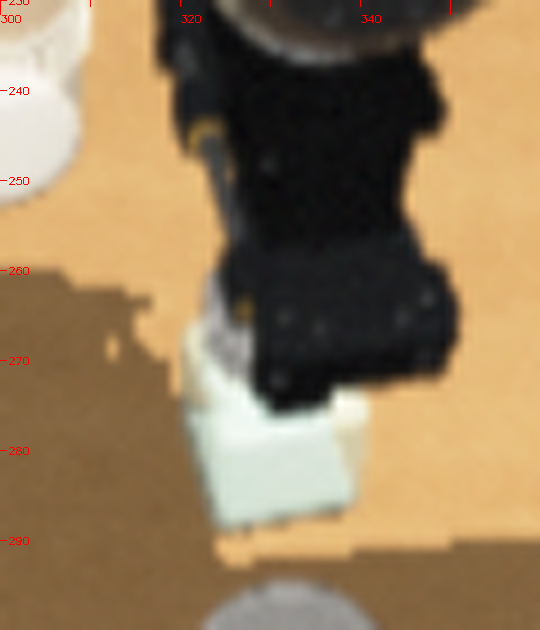

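Opening 0.583, about 55 mm, which fits the cap. Checking that it stays there.

Emit:
arm_command:
  deltas:
    - [[1,0,0,0,0],[1,0,0,0,0],[1,0,0,0,0]]

```text
t: 13.2
eef_pos: [450.4, 159.3, 33.6]
tcp_rot: [3.136, -0.039, 0.245]
ft_force: [-0.6, 0.5, -1.1]
opening: 0.58
```

Emit:
arm_command:
  deltas:
    - [[1,0,0,0.03,0],[1,0,0,0.06,0],[1,0,0,0.1,0],[1,0,0,0.15,0],[1,0,0,0.2,0],[1,0,0,0.2,0],[1,0,0,0.2,0],[1,0,0,0.2,0],[1,0,0,0.15,0],[1,0,0,0.1,0],[1,0,0,0.05,0],[1,0,0,0.02,0]]

```text
t: 14.2
eef_pos: [444.5, 157.9, 187.9]
tcp_rot: [3.136, -0.029, 0.245]
ft_force: [0.5, -0.2, -4.9]
opening: 0.582
```

Run:
```python
from h import *
c=env.read_camera("side");crop("s",c["frame"],290,190,90,85,7,"pics/s13.png")
S=env.state();print(S["eef_pos"],S["tcp_rot"],S["opening"],S["ft_force"],S["joints"].round(2))
```

```text
[444.57183556 157.90118725 187.81994844] [ 3.13572209 -0.02953244  0.24525983] 0.5777445284174947 [ 0.232543    0.60788343 -4.09072729] [ 0.2   0.25  1.93 -0.01  0.94  1.53]
```

View pics/s13.png

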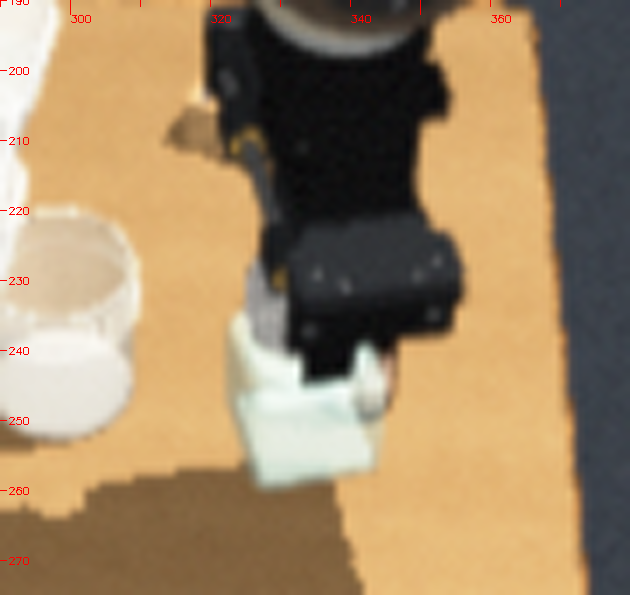

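Jar lifted (about 4 N). Carrying it over to the holder with soft ramps, turning -0.63 rad.

Emit:
arm_command:
  deltas:
    - [[1,0,-0.08,0,-0.02],[1,0,-0.16,0,-0.05],[1,0,-0.24,0,-0.08],[1,0,-0.32,0,-0.08],[1,0,-0.35,0,-0.08],[1,0,-0.35,0,-0.08],[1,0,-0.35,0,-0.08],[1,0,-0.35,0,-0.08],[1,0,-0.35,0,-0.08],[1,0,-0.35,0,-0.06],[1,0,-0.3,0,-0.04],[1,0,-0.24,0,-0.02]]

```text
t: 15.25
eef_pos: [434.7, -201.5, 178.5]
tcp_rot: [3.137, -0.012, -0.374]
ft_force: [1.5, 0.5, -5.3]
opening: 0.581
```

Emit:
arm_command:
  deltas:
    - [[1,0,-0.16,0,0],[1,0,-0.08,0,0],[1,0,-0.04,0,0],[1,0,-0.02,0,0],[1,0,0,0,0]]

```text
t: 15.67
eef_pos: [431.3, -237.5, 174.4]
tcp_rot: [3.138, -0.005, -0.384]
ft_force: [-0.3, -0.6, -4.5]
opening: 0.58
```

Run:
```python
from h import *
c=env.read_camera("side");crop("s",c["frame"],290,130,90,90,7,"pics/s14.png")
t=env.read_camera("top");crop("t",t["frame"],290,160,90,80,7,"pics/t14.png")
S=env.state();print(S["eef_pos"],S["tcp_rot"],S["opening"],S["ft_force"],S["joints"].round(2))
```

```text
[ 431.38913961 -236.9337394   174.5990969 ] [ 3.13817469 -0.00559248 -0.38342942] 0.5794483387695081 [-0.03472536  0.50532695 -4.97123877] [-0.64  0.3   1.88 -0.    0.95  1.32]
```

View pics/s14.png

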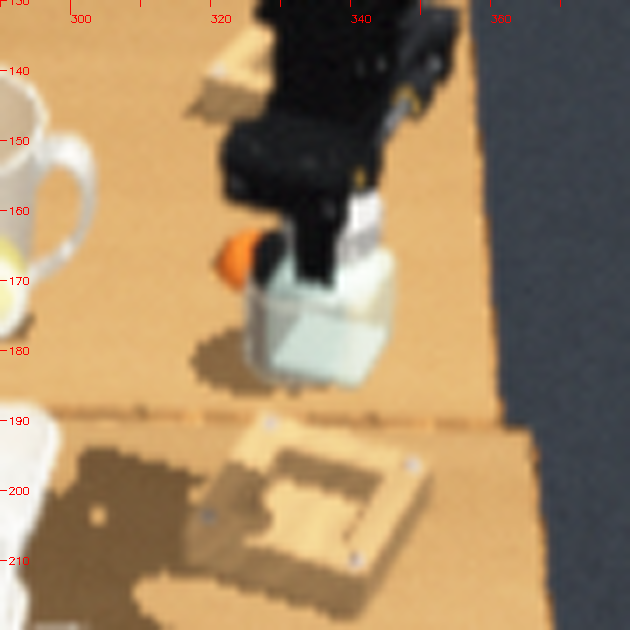

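View pics/t14.png

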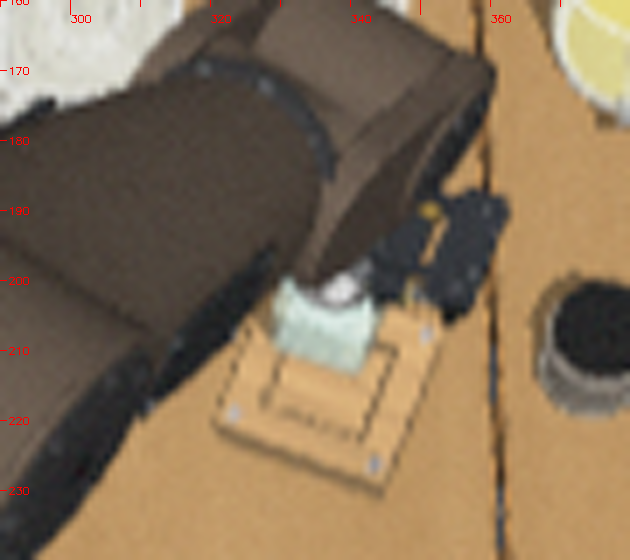

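```bash
cat >> h.py <<'E'
def holder(x,y,yaw):
    C,S_=np.cos(yaw),np.sin(yaw);Rz=np.array([[C,-S_,0],[S_,C,0],[0,0,1]])
    sq=lambda h,z:np.array([[h,h,z],[-h,h,z],[-h,-h,z],[h,-h,z]],float)@Rz.T+[x,y,0]
    return [sq(58,34),sq(58,0),sq(34,34),sq(47.6,34)]
def over(c,polys,x0,y0,w,h,s,out):
    im=np.ascontiguousarray(c["frame"][y0:y0+h,x0:x0+w,::-1]);im=cv2.resize(im,None,fx=s,fy=s,interpolation=cv2.INTER_CUBIC)
    for p,col in polys:
        q=(pj(c,p)-[x0,y0]+.5)*s
        cv2.polylines(im,[q.round().astype(np.int32)],True,col,1,cv2.LINE_AA)
    cv2.imwrite(out,im)
def jarsq(x,y,yaw,z,h=31):
    C,S_=np.cos(yaw),np.sin(yaw);Rz=np.array([[C,-S_,0],[S_,C,0],[0,0,1]])
    return [np.array([[h,h,k],[-h,h,k],[-h,-h,k],[h,-h,k]],float)@Rz.T+[x,y,z] for k in(0,62)]
E
python3 - <<'E'
from h import *
c=env.read_camera("side");t=env.read_camera("top")
sc=np.array([(270,425),(414,465),(355,560),(208,515)])/7+[290,130]-.5
P=np.array([bp(c,u,v,34) for u,v in sc]);print(P.mean(0))
for i in range(4):
    d=P[(i+1)%4]-P[i];print(np.arctan2(d[1],d[0])%(np.pi/2))
ho=holder(437,-241.3,-.384);ja=jarsq(427.6,-236.3,-.384,141)
pol=[(p,(0,0,255)) for p in ho]+[(p,(255,0,0)) for p in ja]
over(c,pol,310,160,50,65,11,"pics/o1.png");over(t,pol,315,190,45,45,12,"pics/o2.png")
E
```

```text
[ 436.68690439 -242.32548879   34.        ]
1.2048895425013755
1.1735771624337208
1.1849153200925338
1.1785679997382728
```

View pics/o1.png

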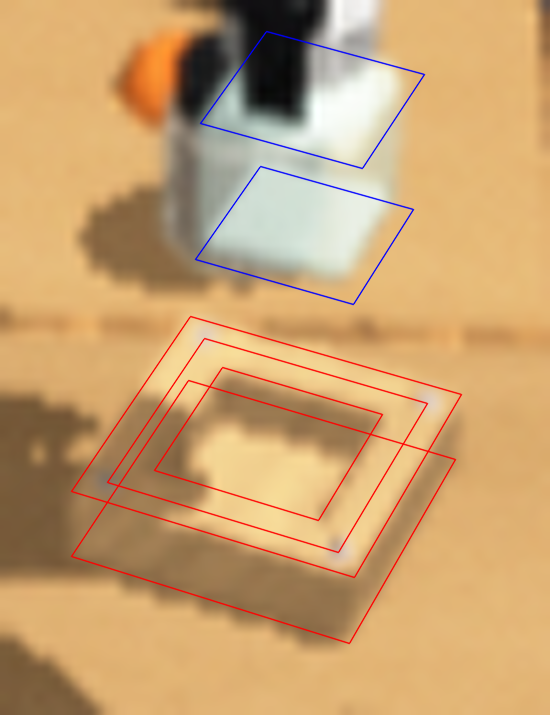

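View pics/o2.png

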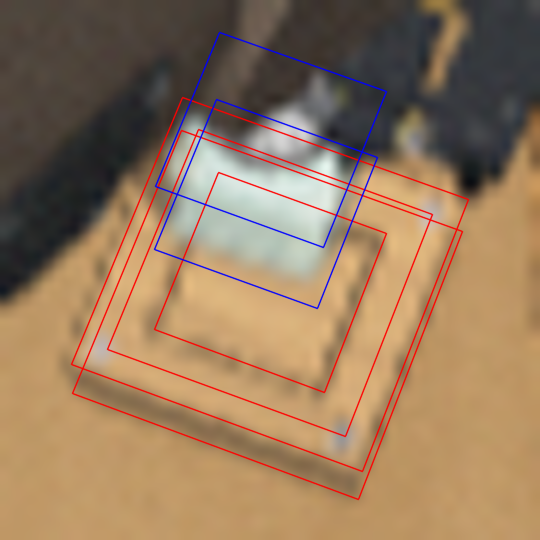

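Run:
```python
from h import *
from scipy.optimize import least_squares
c=env.read_camera("side");t=env.read_camera("top")
over(c,[],318,150,36,40,18,"pics/o3.png");over(t,[],322,195,26,24,24,"pics/o4.png")
a=np.array([345,277])/11+[309.5,159.5];b=np.array([170,217])/12+[314.5,189.5]
r=least_squares(lambda X:np.r_[pj(c,X)-a,pj(t,X)-b],[430,-230,141]);print(r.x,r.fun)
print(jarsq(427.6,-236.3,-.384,141)[0].round(1))
```

```text
[ 415.89523211 -200.90300654  150.96742337] [-0.54541557 -0.30762814 -0.20297486  0.63860638]
[[ 468.  -219.2  141. ]
 [ 410.5 -195.9  141. ]
 [ 387.2 -253.4  141. ]
 [ 444.7 -276.7  141. ]]
```

View pics/o3.png

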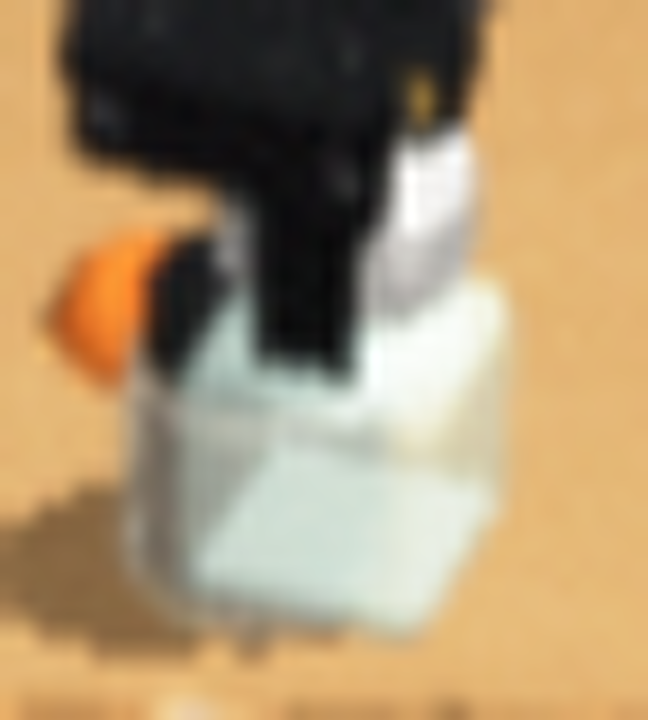

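View pics/o4.png

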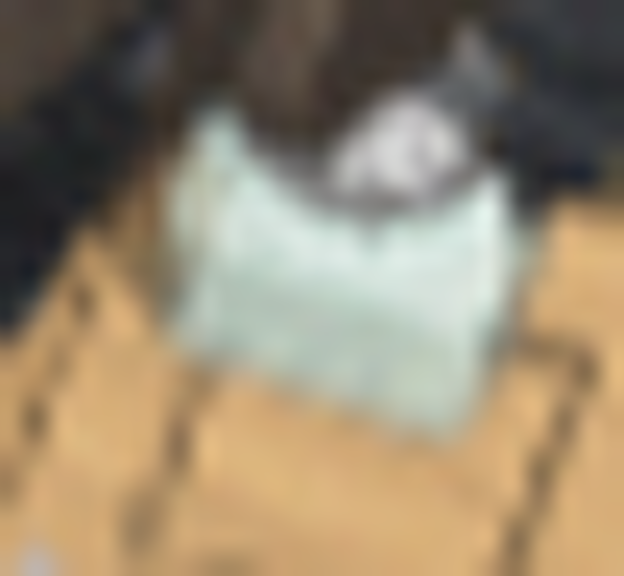

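The predicted jar pose matches both pictures within 1 to 2 mm. Correcting by +9 in x and -3.5 in y, then lowering to about 10 mm above the holder to look again.

Emit:
arm_command:
  deltas:
    - [[1,0.02,-0.01,-0.03,0],[1,0.03,-0.01,-0.07,0],[1,0.03,-0.01,-0.12,0],[1,0.01,0,-0.15,0],[1,0,0,-0.15,0],[1,0,0,-0.15,0],[1,0,0,-0.12,0],[1,0,0,-0.08,0],[1,0,0,-0.04,0],[1,0,0,-0.02,0],[1,0,0,0,0]]

```text
t: 16.88
eef_pos: [443.8, -239.2, 75.2]
tcp_rot: [3.137, -0.009, -0.38]
ft_force: [1.0, -0.4, -4.7]
opening: 0.583
```

Emit:
arm_command:
  deltas:
    - [[1,-0.03,-0.01,0,-0.005],[1,0,0,0,0]]

```text
t: 17.05
eef_pos: [441.1, -240.5, 75.8]
tcp_rot: [3.137, -0.01, -0.384]
ft_force: [0.1, -0.1, -4.9]
opening: 0.581
```

Run:
```python
from h import *
S=env.state();e=S["eef_pos"];print(e,S["tcp_rot"],S["ft_force"])
c=env.read_camera("side");t=env.read_camera("top")
ho=holder(437,-241.,-.384);ja=jarsq(e[0]-3.7,e[1]+.6,-.384,e[2]-33.6)
pol=[(p,(0,0,255)) for p in ho[:3]]+[(p,(255,0,0)) for p in ja]
over(c,pol,310,170,50,50,13,"pics/o5.png");over(t,pol,315,190,45,45,13,"pics/o6.png")
```

```text
[ 441.10231568 -240.50733112   75.76706013] [ 3.13712242 -0.01041904 -0.38410298] [ 0.09331753 -0.08764756 -4.90770129]
```

View pics/o5.png

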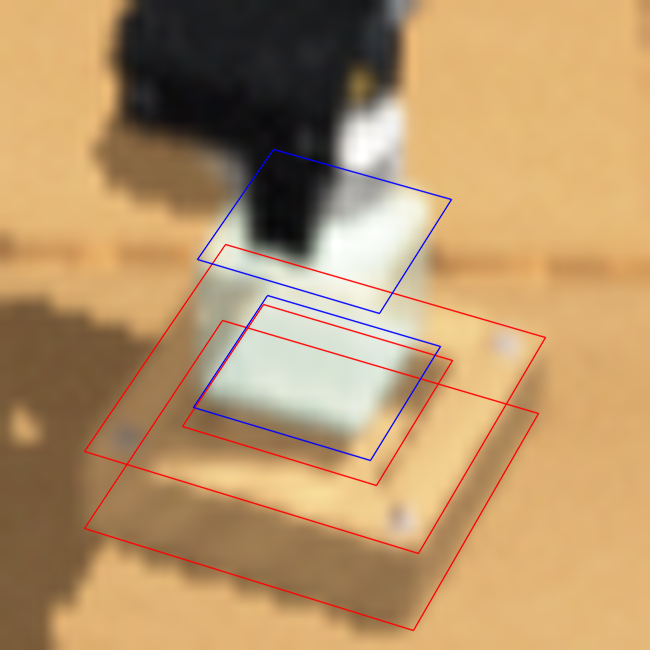

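View pics/o6.png

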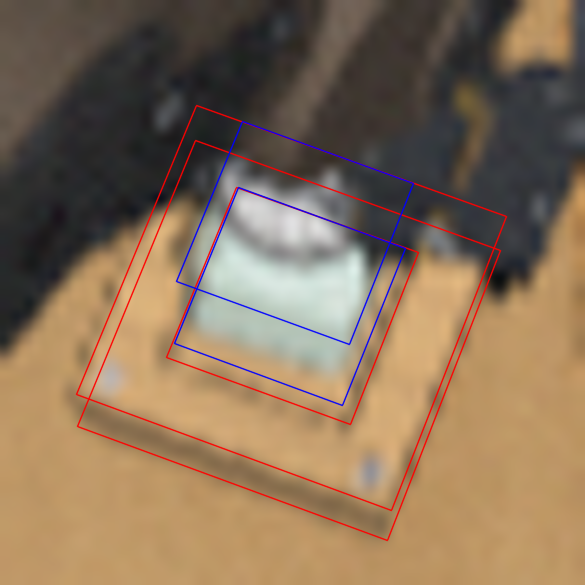

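Alignment is within about 1 mm. Lowering slowly into the pocket.

Emit:
arm_command:
  deltas:
    - [[1,-0.008,-0.004,-0.03,0],[1,0,0,-0.04,0],[1,0,0,-0.04,0],[1,0,0,-0.03,0],[1,0,0,-0.02,0]]

```text
t: 17.57
eef_pos: [441.2, -241.3, 64.0]
tcp_rot: [3.136, -0.016, -0.384]
ft_force: [-10.9, 7.1, 38.9]
opening: 0.581
```

Contact on the pocket's +x side: the reaction force points towards -x/+y. Backing up a little, then shifting that way.

Emit:
arm_command:
  deltas:
    - [[1,-0.01,0.005,0.04,0],[1,-0.015,0.005,0.0,0],[1,0,0,0,0]]

```text
t: 17.82
eef_pos: [438.9, -240.3, 69.1]
tcp_rot: [3.135, -0.018, -0.384]
ft_force: [0.9, 0.8, -5.1]
opening: 0.581
```

Emit:
arm_command:
  deltas:
    - [[1,0,0,-0.02,0],[1,0,0,-0.02,0]]

```text
t: 17.98
eef_pos: [438.9, -240.3, 64.4]
tcp_rot: [3.135, -0.018, -0.384]
ft_force: [-0.5, -0.2, -5.1]
opening: 0.587
```

Emit:
arm_command:
  deltas:
    - [[1,0,0,-0.02,0],[1,0,0,-0.02,0]]

```text
t: 18.15
eef_pos: [438.7, -240.3, 59.1]
tcp_rot: [3.136, -0.017, -0.384]
ft_force: [-1.2, -0.5, -4.8]
opening: 0.583
```

It's entering freely. Continuing down.

Emit:
arm_command:
  deltas:
    - [[1,0,0,-0.03,0],[1,0,0,-0.03,0]]

```text
t: 18.32
eef_pos: [438.6, -240.2, 52.0]
tcp_rot: [3.136, -0.016, -0.384]
ft_force: [-0.2, 0.2, -5.2]
opening: 0.583
```

Emit:
arm_command:
  deltas:
    - [[1,0,0,-0.03,0],[1,0,0,-0.02,0]]

```text
t: 18.48
eef_pos: [438.4, -240.1, 45.8]
tcp_rot: [3.136, -0.016, -0.384]
ft_force: [-0.5, -0.4, -4.5]
opening: 0.584
```

Emit:
arm_command:
  deltas:
    - [[1,0,0,-0.02,0]]

```text
t: 18.57
eef_pos: [438.4, -240.1, 43.4]
tcp_rot: [3.136, -0.015, -0.384]
ft_force: [0.1, -0.1, -4.9]
opening: 0.581
```

Emit:
arm_command:
  deltas:
    - [[1,0,0,-0.02,0]]

```text
t: 18.65
eef_pos: [438.4, -240.0, 41.3]
tcp_rot: [3.136, -0.015, -0.384]
ft_force: [-4.6, 4.6, 14.2]
opening: 0.581
```

Emit:
arm_command:
  deltas:
    - [[1,0,0,-0.01,0]]

```text
t: 18.73
eef_pos: [438.3, -239.9, 40.7]
tcp_rot: [3.136, -0.015, -0.384]
ft_force: [-5.8, 3.7, 17.7]
opening: 0.584
```

Seated: contact at z 41.3, as predicted for a full-depth fit, with about 18 N down. A quick look before turning.

Run:
```python
from h import *
S=env.state();e=S["eef_pos"];print(e,S["tcp_rot"],S["ft_force"],S["moment"],S["joints"].round(2))
c=env.read_camera("side");t=env.read_camera("top")
ho=holder(437,-241.,-.384);ja=jarsq(437,-241,-.384,8)
pol=[(ho[0],(0,0,255)),(ho[2],(0,0,255)),(ja[1],(255,0,0))]
over(c,pol,310,170,50,50,8,"pics/o7a.png");over(t,pol,315,190,45,50,8,"pics/o7b.png")
cv2.imwrite("pics/o7.png",np.hstack([cv2.imread("pics/o7a.png"),cv2.imread("pics/o7b.png")]))
```

```text
[ 438.28450295 -239.88535108   40.67062748] [ 3.13630549 -0.01508731 -0.38395021] [-5.84549209  3.67094859 17.6553131 ] [ 0.65302347  0.71481807 -0.00470835] [-0.63  0.51  2.01 -0.    0.61  1.32]
```

View pics/o7.png

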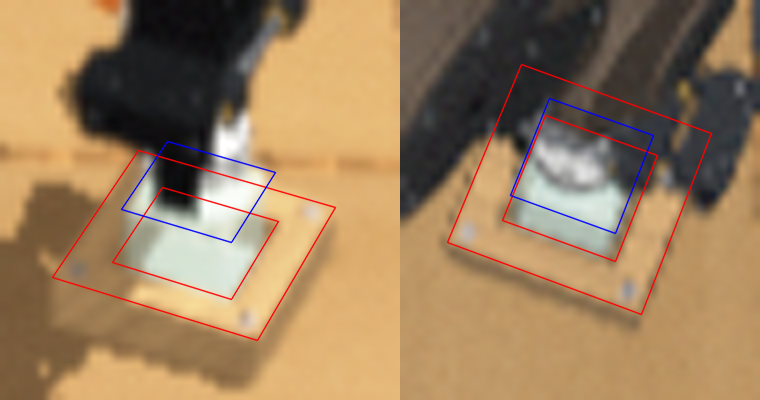

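The jar sits inside the pocket outline in both views. Now turning counterclockwise in stages.

Emit:
arm_command:
  deltas:
    - [[1,0,0,0,0.04],[1,0,0,0,0.08],[1,0,0,0,0.08],[1,0,0,0,0.08]]

```text
t: 19.17
eef_pos: [438.6, -240.6, 42.0]
tcp_rot: [3.135, -0.018, -0.159]
ft_force: [-0.7, 0.0, -5.4]
opening: 0.584
```

z crept up 1.3 mm and the jar's weight is on the gripper again. Pressing down lightly before I carry on.

Emit:
arm_command:
  deltas:
    - [[1,0,0,-0.02,0],[1,0,0,-0.01,0]]

```text
t: 19.33
eef_pos: [438.6, -240.9, 40.4]
tcp_rot: [3.134, -0.019, -0.157]
ft_force: [-6.0, 4.2, 18.8]
opening: 0.583
```

Run:
```python
from h import *
S=env.state();print(S["eef_pos"],S["tcp_rot"],S["ft_force"],S["moment"])
```

```text
[ 438.58443038 -240.86973437   40.4201879 ] [ 3.13430351 -0.01886147 -0.1570965 ] [-6.01834887  4.24902329 18.79815282] [ 0.64138715  0.86289098 -0.01266024]
```

Emit:
arm_command:
  deltas:
    - [[1,0,0,-0.005,0.08],[1,0,0,-0.005,0.08],[1,0,0,-0.005,0.08],[1,0,0,-0.005,0.08]]

```text
t: 19.67
eef_pos: [439.4, -241.1, 41.3]
tcp_rot: [3.133, -0.023, 0.093]
ft_force: [-0.3, 5.7, 2.9]
opening: 0.583
```

Run:
```python
from h import *
S=env.state();print(S["eef_pos"],S["tcp_rot"],S["ft_force"],S["moment"],S["opening"])
```

```text
[ 439.40925741 -241.0576381    41.32830646] [ 3.13266132 -0.02287472  0.0930118 ] [-0.32980042  5.73946725  2.88535429] [ 1.34411255 -0.25493715 -0.63569519] 0.5832161302273362
```

Emit:
arm_command:
  deltas:
    - [[1,-0.005,0.005,-0.012,0.08],[1,0,0,-0.008,0.08],[1,0,0,-0.008,0.08],[1,0,0,-0.008,0.08]]

```text
t: 20.0
eef_pos: [440.5, -239.3, 41.8]
tcp_rot: [3.133, -0.029, 0.339]
ft_force: [-9.3, -2.1, 15.7]
opening: 0.586
```

Run:
```python
from h import *
S=env.state();print(S["eef_pos"],S["tcp_rot"],S["ft_force"],S["moment"],S["opening"])
```

```text
[ 440.5079756  -239.26250958   41.81108769] [ 3.13276851 -0.02945618  0.33855726] [-9.28169239 -2.13497631 15.65534078] [-0.02302145  1.95597065 -0.93355737] 0.5864065653953378
```

Emit:
arm_command:
  deltas:
    - [[1,-0.012,-0.005,-0.006,0.08],[1,-0.005,0,-0.006,0.08],[1,0,0,-0.006,0.08],[1,0,0,-0.006,0.08]]

```text
t: 20.33
eef_pos: [440.5, -238.6, 42.2]
tcp_rot: [3.132, -0.036, 0.584]
ft_force: [-2.3, 2.8, 10.2]
opening: 0.583
```

Run:
```python
from h import *
S=env.state();print(S["eef_pos"],S["tcp_rot"],S["ft_force"],S["moment"],S["opening"])
c=env.read_camera("side");t=env.read_camera("top")
over(c,[],310,160,50,50,8,"pics/o8a.png");over(t,[],315,190,45,50,8,"pics/o8b.png")
cv2.imwrite("pics/o8.png",np.hstack([cv2.imread("pics/o8a.png"),cv2.imread("pics/o8b.png")]))
```

```text
[ 440.50053158 -238.62064038   42.24946708] [ 3.13192855 -0.03558088  0.58443631] [-2.34960095  2.75836812 10.21307153] [ 0.92036939  0.59341128 -0.72421751] 0.582892953105141
```

View pics/o8.png

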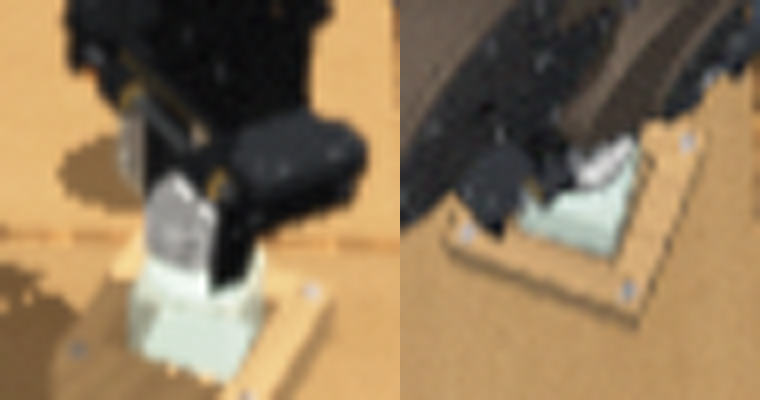

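Emit:
arm_command:
  deltas:
    - [[1,-0.008,-0.008,-0.004,0.08],[1,0,0,-0.004,0.08]]

```text
t: 20.6
eef_pos: [440.0, -238.9, 42.6]
tcp_rot: [3.131, -0.037, 0.708]
ft_force: [-1.9, 0.8, 7.5]
opening: 0.581
```

Run:
```python
from h import *
S=env.state();print(S["eef_pos"],S["tcp_rot"],S["ft_force"],S["moment"],S["opening"])
```

```text
[ 440.03362873 -238.88201698   42.63511676] [ 3.13116261 -0.03650526  0.70839194] [-1.92522911  0.82570089  7.5495112 ] [ 0.07372627  0.31136656 -0.06061702] 0.5808751784022722
```

Emit:
arm_command:
  deltas:
    - [[1,0,0,-0.003,0.08],[1,0,0,-0.003,0.06]]

```text
t: 20.77
eef_pos: [440.5, -239.2, 43.1]
tcp_rot: [3.129, -0.037, 0.821]
ft_force: [-1.6, 0.8, -0.6]
opening: 0.589
```

Run:
```python
from h import *
S=env.state();print(S["eef_pos"],S["tcp_rot"],S["ft_force"],S["moment"],S["opening"])
```

```text
[ 440.52913349 -239.16800318   43.07412799] [ 3.12906514 -0.03677033  0.82126777] [-1.57559905  0.77380963 -0.55661138] [ 0.00394656  0.39987908 -0.04930582] 0.5892871860912181
```

The torque fell from about 0.7 to 0.05 N m between 55° and 63°, so the thread has let go. Tool turn is now 69°. Lifting gently while watching the weight.

Emit:
arm_command:
  deltas:
    - [[1,0,0,0.01,0],[1,0,0,0.02,0],[1,0,0,0.02,0]]

```text
t: 21.02
eef_pos: [440.6, -239.4, 48.4]
tcp_rot: [3.129, -0.037, 0.817]
ft_force: [-0.8, -0.2, -1.2]
opening: 0.582
```

Only about 1 N, so it's the cap alone. Continuing to about 25 mm above closed.

Emit:
arm_command:
  deltas:
    - [[1,0,0,0.03,0],[1,0,0,0.04,0],[1,0,0,0.04,0],[1,0,0,0.03,0],[1,0,0,0.02,0],[1,0,0,0.01,0],[1,0,0,0,0],[1,0,0,0,0]]

```text
t: 21.68
eef_pos: [441.9, -240.1, 68.8]
tcp_rot: [3.125, -0.037, 0.812]
ft_force: [-0.1, -0.1, -0.5]
opening: 0.578
```

Run:
```python
from h import *
S=env.state();print(S["t"],S["eef_pos"],S["tcp_rot"],S["ft_force"],S["moment"],S["opening"],abs(S["qvel"]).max())
c=env.read_camera("side");t=env.read_camera("top")
over(c,[],305,155,55,60,9,"pics/o9a.png");over(t,[],315,185,50,60,8,"pics/o9b.png")
a=cv2.imread("pics/o9a.png");b=cv2.imread("pics/o9b.png");b=cv2.copyMakeBorder(b,0,a.shape[0]-b.shape[0],0,0,0)
cv2.imwrite("pics/o9.png",np.hstack([a[:,:399],b]))
```

```text
21.6833 [ 441.89853833 -240.11982021   68.78134558] [ 3.1245432 -0.0371428  0.8124522] [-0.05656171 -0.06357753 -0.46477104] [ 0.00567899 -0.01760302 -0.03196309] 0.5782563954982758 0.004781036897684542
```

View pics/o9.png

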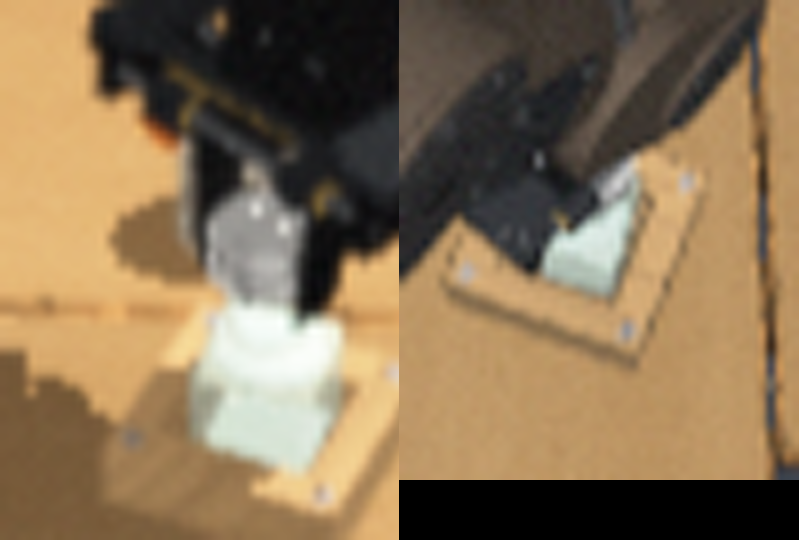

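The cap hangs still over the mouth, about 26 mm above closed, and the jar is still down in the pocket. Handing in.

Run:
```python
from cell import env
print(env.job_done()); S=env.state(); print(S["t"],S["eef_pos"],S["ft_force"],S["opening"])
```

```text
the job is handed in; nothing more can be done
None
the job is handed in; nothing more can be done
```

I handed the job in at about 21.7 s of the 42 s. The cap is held over the open mouth and the jar is down in the holder nearest the base. The hand-in gives no verdict, so this rests on my own checks.

**What I did:** I gripped the jar by its cap and carried it over the bottle. I lowered it into the pocket until it touched down 0.3 mm from the predicted full depth. I then turned the cap counterclockwise about 69° at the tool. The torque dropped from about 0.7 to 0.05 N m between 55° and 63°, so the thread let go. I lifted the cap straight up.

**Last checks:**
- The cap is about 26 mm above its closed position (between 25 and 27.5 mm). The fingers are at 55 mm on it and lean about 2°.
- The arm was still, and the force reading was only about 0.5 to 1 N, which is the cap alone.
- The pictures show the jar still seated in its pocket, and I saw no sign of other things having moved.

**What went wrong or disagreed:**
- **Empty closes:** I closed the fingers on nothing twice. In the pictures the fingertips sat about 42 to 45 mm higher than the reported height, so I set the grip height from the pictures. I did not find the cause.
- **Insertion:** The first try hit the pocket rim with about 39 N on the wrist, so I backed up, shifted about 2.5 mm and it went in freely.
- **Start of the turn:** The tool crept up 1.3 mm in the first 13° of turning, and the jar's weight came briefly onto the gripper. I pressed it back down before continuing.
- **Cameras:** They disagreed by 3 to 4 mm on the holder's position in y, and I used the average.

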